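Shut the stop tap under the stairs and open the drain cock

ROBOT

A 6-joint arm with a two-finger parallel gripper is mounted at the origin on the work surface. World frame = base frame: x ahead of the robot, y to its left, z up, the work surface at z = 0. Lengths are in mm, angles in rad, forces in N, time in s.
With the tool pointing down it reaches from about 300 to 875 mm from the base axis. Payload 6.4 kg.
Tool frame: the origin (TCP) lies on the centre line of the jaws, within the pads' length; the fingertips stand 8 mm ahead of it and the grasp point (between the pads) lies 11 mm behind it; z points along the fingers, y is the line along which they close (so a half turn about z gives the same grasp; the last joint's range is limited). The gripper opens to 85 mm and grips with 20 to 120 N. Pads are 22 mm wide; open, the fingers measure 114 mm over their backs; the gripper's body (76 mm by 85 mm) begins 54 mm behind the grasp point. The pads swing forward as they close: fully open they stand 13 mm farther back than shut.
Start: joints at [-1.477, 0.181, 1.607, -0, 1.354, -0.206], TCP at [169.83, -549.362, 239.288] pointing down, gripper open.
Joint ranges: [-2.99, 2.99], [-0.89, 2.07], [0.3, 2.58], [-1.14, 4.28], [0, 2.63], [-3.12, 3.12]. Speed limits (rad/s): [2.57, 2.57, 3.01, 3.14, 3.14, 3.14].

INTERFACE

Orientations are given as a unit quaternion [w, x, y, z].
In Python, from rig import * gives the robot as it stands.
- The arm moves only by the tool apply_moves, never from a script. Its argument "moves" is a list of rows, each a list of 5 numbers: the shift along the tool's x, y, z in m, then the turn about the tool's z in degrees, then the finger opening in m, from 0 to 0.0854. A call has 1 to 8 rows; each row is the pose to reach, as a shift and turn from the pose commanded when the call began, along the tool's axes at that moment; what a row does not reach only later rows make up. A row lasts 1/8 s, in which the tool goes at most 62.5 mm and 10.7 degrees, less where a joint would pass 70% of its speed; a pose out of reach is approached as far as the arm can. A call with a gripper value outside its range is refused whole. The fingers move at their own pace and stop on an object; the grip force is fixed at half the most. Time passes only in rows, so rows that repeat a pose let the fingers close. It gives the time, the measured TCP pose, the force, the opening and the grip force at its end, in the units of the state.
- observe(): the state, without advancing time (a new reading comes with each control period).
- read_camera(name): name is "scene" or "top"; returns a dict with "frame" (480x640x3 uint8, red, green, blue), "fx", "fy", "cx", "cy" (pixels), "R" (3x3) and "t" (3): a world point X has camera coordinates R X + t. Camera axes: x right, y down, z forward; pixel columns grow to the right and rows downward; lengths in mm; the calibration is good to about 2 mm. A picture is of the moment at which its call begins. There is no depth.
- job_done(): hands the job in; it is judged then, once.
The state is a dict: "time": time; "joint_positions": joint angles; "joint_vel": joint speeds; "tau": joint torques, N m; "ee_pos": TCP position; "ee_rot": TCP orientation; "ft_force": force on the tool from outside, world axes, zero at the start; "wrist_torque": the same for the moment, N m; "finger_gap": opening from 0.0 (shut) to 1.0 (fully open); "grasp_force": force on a finger pad.
Only numpy, scipy, OpenCV 4.12 (cv2) and the standard library are available. Lean on these libraries where they do the work, as an engineer would, in place of code of your own. Each camera call takes 0.05 s, during which the arm holds its last target. There are 200 camera calls.

TASK

Turn the mains water off: push the stop tap's four-spoked capstan head round clockwise, spoke after spoke, until you feel its washer meet the seat and nip it firmly shut, without forcing it. Only then swing the lever of the drain cock a quarter turn, fully open in line with its spout, so the pipe drains. Handle the pipework gently, do not disturb the things standing about, and let go at the end.

Things in the scene. Friction and masses are not known exactly. Their poses are not given: they have to be found in the camera images.
- tap: Fixed pipework of 28 mm copper pipe with a brass stop tap. Origin: on the floor (z = 0) straight below the tap's upright spindle; z up; y along the pipe, which comes up through the boards at y = -160 mm, runs level with its centre 90 mm up and goes down again at y = 225 mm. Nothing tall stands on its -x side (the robot's side): a hand can work on that half of the head.
- bonnet (a point): On the spindle's axis, 138 mm above the floor: top of the tap's hexagonal brass bonnet, 58 mm over its corners. Above it only a gland nut (34 mm over corners, up to z = 152 mm) and the 13 mm spindle lie under the capstan head; the space between the spokes is free down to them.
- air_chamber (a point): Centre of the top of a capped upright copper air chamber, 40 mm in diameter, 287 mm above the floor, at y = 105 mm on the pipe. It blocks a gripper from going right round the capstan head.
- capstan: Brass capstan head of the stop tap, 120 mm across: hub 34 mm in diameter, four round spokes 90 degrees apart, 9 to 11 mm thick, each ending in a 16 mm ball centred 52 mm from the axis. Origin: on the axis in the plane of the spokes, 175 mm above the floor; z up, spokes along its +x, +y, -x, -y; hub from 14 mm below to 16 mm above. Turns in place (no rise); clockwise from above closes.
- seat_feel (a point): On the spindle's axis, 127 mm up, inside the tap, unseen: the seat. Between 0.45 and 0.8 of a turn of the head is left until the washer meets it; how much differs every time. Until then the gland drags a steady 0.25 N m (about 5 N on a ball end) and the head stays where it is left. On the seat the rubber gives: the torque climbs about 4 N m per rad (1.5 N per mm at a ball end).
- capstan_ball (a point): Centre of the ball on the capstan's +x spoke. The tap is nipped properly when the head is turned with 0.5 to 0.85 N m, that is 9.5 to 16 N on a ball end (12 N is right), kept for about half a second; with less it drips, from about 0.95 N m (18 N on a ball end) the washer is cut. Let go, it stays shut.
- drain_lever (a joint): Angle of the drain cock's lever about its upright pivot: 0 = closed, lever across the drain branch (pointing along the pipework's +y); turns clockwise from above to 1.571 = its stop, fully open, in line with the branch (along the pipework's +x, over the spout). Rubs with 0.2 N m (about 3.5 N at the grip) and stays where it is left; the stop is rigid, so come up to it slowly. Starts at 0 to 0.1.
- drain_lever_pivot (a point): The lever's pivot, on its axis at mid-thickness of the lever, 130 mm above the floor, at x = 65, y = 165 mm in the pipework's frame, on the brass drain cock of a 15 mm branch (centre 90 mm up) that leaves the main pipe towards +x and ends in a spout turned down at x = 120 mm.
- drain_lever_tip (a point): Tip of the lever, 85 mm from its pivot, 130 mm above the floor. The lever is a flat steel bar 14 mm wide; from 35 to 85 mm out it has a black plastic grip 17 mm wide and 10 mm high. The main pipe's top lies 104 mm above the floor.
- tub: Loose open white plastic tub, 150 x 130 mm, 42 mm high, under the spout of the drain cock. Origin: centre of its underside. Leave it there.
- descaler: Loose closed white descaler bottle, 72 mm in diameter, 200 mm high. Origin: centre of its underside. Leave it alone.
- brush: Loose wooden scrubbing brush lying bristles down: head 150 x 50 mm, a handle to its -x side (to 180 mm from the origin), 40 mm high. Origin: under the middle of the head. Leave it alone.
- peg_pot: Loose black ceramic pot of plastic clothes pegs, 120 mm in diameter, 100 mm high (pegs to 135 mm). Origin: centre of its underside. Leave it alone.
- spanner: Loose steel open-ended spanner, 200 mm long, lying flat on the floor. Origin: on the floor under it. Leave it alone.

How it is judged:
By the outcome, as a careful person would: the job done as asked, in the order asked, and still so for the second after the job is handed in, with the robot touching nothing.
It also fails if it takes over 72 s, if anything falls off the work surface, if the arm or the gripper's body presses on something with over 40 N, if the wrist force passes 120 N, or if a joint passes its speed limit or range.

## Working session

There is one attempt and no reset: what is moved stays moved. The work goes in short steps, Python scripts to look and compute and a tool call to move; the robot and the scene stay as the last step left them, time stands still between calls to the robot, and variables do not carry over. Pictures are saved under pics/ and viewed, at most 10 in all, crops included, and the job is handed in when it is done.

Besides the shell and the picture viewer there is one more tool, called after "Emit:" by a JSON object that holds its "op" and its "data". apply_moves: Moves the arm, as the interface text tells. Its arguments: {"type":"object","properties":{"moves":{"type":"array"}},"required":["moves"]}

```bash
mkdir -p pics; ls; python3 - <<'E'
from rig import *
import cv2
s=observe();print(s)
for n in("scene","top"):
    c=read_camera(n);cv2.imwrite(f"pics/{n}0.png",c["frame"][:,:,::-1])
    print(n,c["fx"],c["cx"],c["cy"],c["R"],c["t"])
E
```

```text
pics
{'time': 0.0, 'joint_positions': array([-1.47729066e+00,  1.81536997e-01,  1.60800981e+00,  2.08589720e-05,
        1.35382596e+00, -2.06302312e-01]), 'joint_vel': array([-0.00120952,  0.0006054 ,  0.00132098, -0.00044301, -0.00135032,
       -0.00065245]), 'tau': array([-1.05245326e-03, -4.44871938e+01, -3.51342452e+01, -4.19277285e-04,
        9.06705915e-03, -1.04724182e-05]), 'ee_pos': array([ 169.78818439, -548.78897604,  238.38555874]), 'ee_rot': array([-8.88068531e-04,  9.88785366e-01,  1.49340913e-01,  6.03379168e-05]), 'ft_force': array([ 0.29233707, -0.368801  , -0.51488843]), 'wrist_torque': array([ 0.04077333, -0.07321631, -0.014666  ]), 'grasp_force': 0.0, 'finger_gap': 0.9985938058592219}
scene 454.6721092075577 312.9823654356737 238.2333862581895 [[ 0.44788722  0.89394001  0.01637977]
 [ 0.50126626 -0.23589312 -0.83251821]
 [-0.74035747  0.38108489 -0.55375548]] [-265.07053549 -119.16248172 1586.27119638]
top 551.3587541249005 318.8582765068095 247.5003233988187 [[-0.00666362 -0.99986699  0.01488586]
 [-0.99576797  0.00527032 -0.09175168]
 [ 0.09166102 -0.01543426 -0.99567065]] [   2.48952544  567.94572059 1623.29431594]
```

View pics/scene0.png

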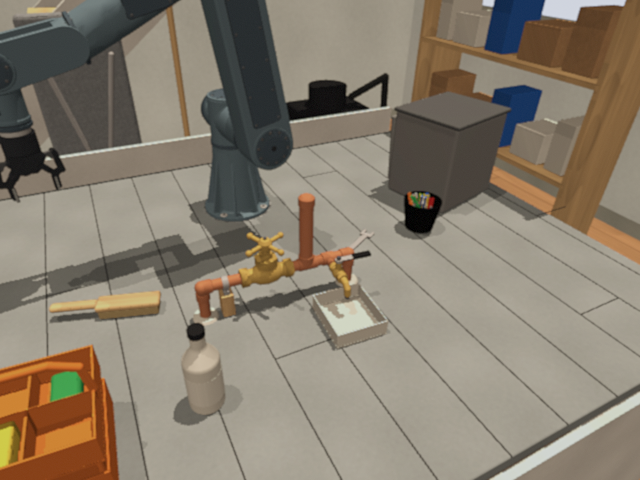

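View pics/top0.png

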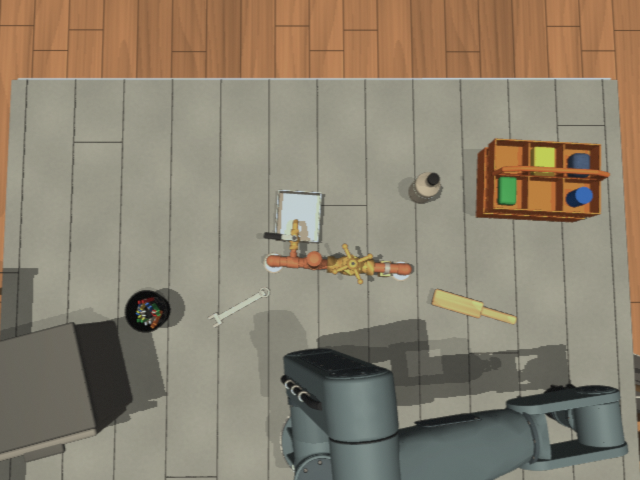

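The scene view shows the tap head near (265,245), the air chamber top at (306,198) and the lever grip at (362,255). In the top view the head is near (352,264), the chamber at (315,260) and the lever grip at (272,237). I'll enlarge both.

```bash
cat > h.py <<'E'
import numpy as np, cv2
from rig import *
def ray(c,u,v):
    d=c["R"].T@np.array([(u-c["cx"])/c["fx"],(v-c["cy"])/c["fy"],1]);o=-c["R"].T@c["t"];return o,d
def onz(c,u,v,z):
    o,d=ray(c,u,v);return o+d*(z-o[2])/d[2]
def pix(c,X):
    p=c["R"]@np.array(X,float)+c["t"];return np.array([c["cx"]+c["fx"]*p[0]/p[2],c["cy"]+c["fy"]*p[1]/p[2]])
E
python3 - <<'E'
import cv2
t=cv2.imread("pics/top0.png")[180:300,255:415];s=cv2.imread("pics/scene0.png")[185:325,190:380]
cv2.imwrite("pics/ct.png",cv2.resize(t,None,fx=5,fy=5,interpolation=cv2.INTER_CUBIC))
cv2.imwrite("pics/cs.png",cv2.resize(s,None,fx=4,fy=4,interpolation=cv2.INTER_CUBIC))
E
```

```text
(no output)
```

View pics/ct.png

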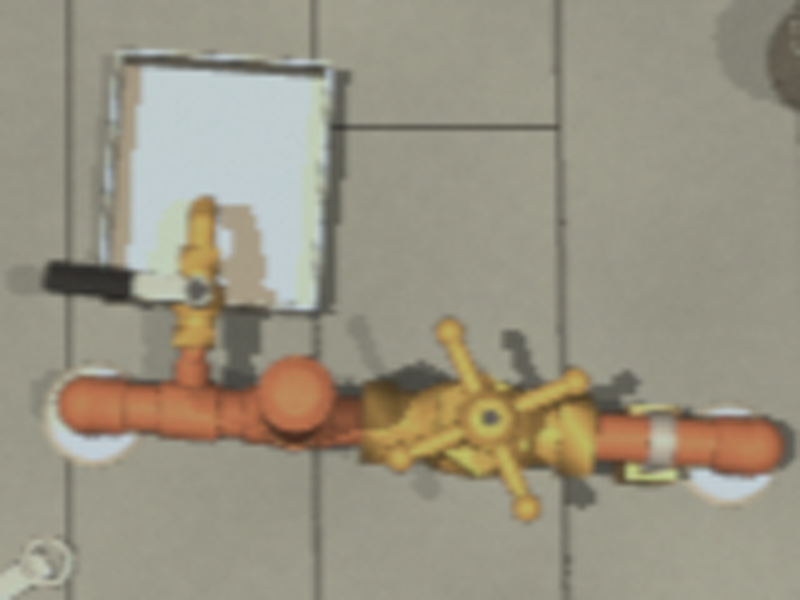

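View pics/cs.png

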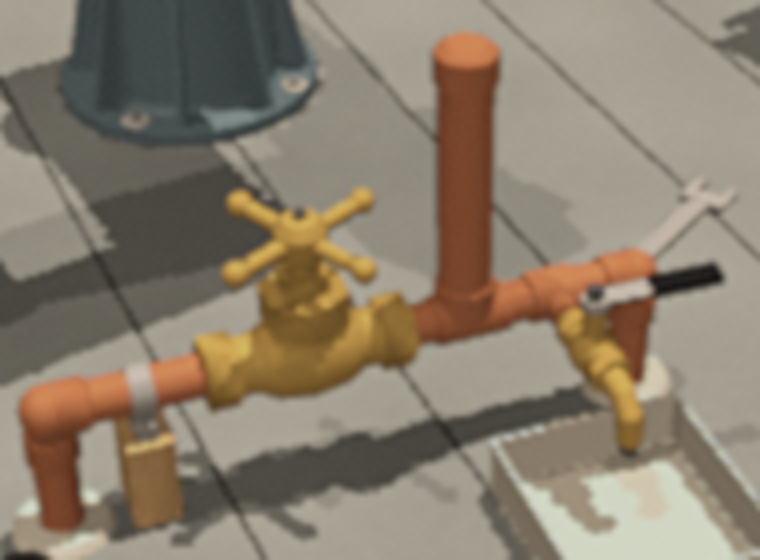

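In the top crop the balls are at (448,330), (575,381), (400,458) and (525,509), with the hub at (490,418). The chamber top is at (296,393), the lever pivot at (197,290) and the lever tip at (45,276). In the scene crop the balls are at (238,202), (363,198), (235,271) and (364,268).

```bash
python3 - <<'E'
from h import *
np.set_printoptions(precision=1,suppress=True)
T=read_camera("top");S=read_camera("scene")
tp=lambda x,y:((x+.5)/5-.5+255,(y+.5)/5-.5+180)
sp=lambda x,y:((x+.5)/4-.5+190,(y+.5)/4-.5+185)
B=[onz(T,*tp(*p),175) for p in[(448,330),(575,381),(525,509),(400,458)]]
for b in B:print("ball",b)
c=np.mean(B,0);print("c",c,[np.linalg.norm(b-c) for b in B],[np.degrees(np.arctan2(*(b-c)[1::-1])) for b in B])
Bs=[onz(S,*sp(*p),175) for p in[(238,202),(363,198),(364,268),(235,271)]]
for b in Bs:print("ballS",b)
print("cS",np.mean(Bs,0))
a=onz(T,*tp(296,393),287);print("ch",a,a-c)
p=onz(T,*tp(197,290),135);print("piv",p,"tip",onz(T,*tp(45,276),130))
print("pivS",onz(S,*sp(595,294),135),"tipS",onz(S,*sp(720,275),130))
for n,q in[("elbow+",(65,403)),("elbow-",(780,445))]:print(n,onz(T,*tp(*q),90))
s=observe();print(s["ee_pos"],s["ee_rot"])
E
```

```text
ball [559.1 -67.6 175. ]
ball [ 530.8 -136.5  175. ]
ball [ 461.5 -108.3  175. ]
ball [489.5 -40.8 175. ]
c [510.2 -88.3 175. ] [np.float64(53.0472511769602), np.float64(52.39211853560715), np.float64(52.68959399938391), np.float64(51.80465456662271)] [np.float64(22.943766416228616), np.float64(-66.82697721411071), np.float64(-157.69802890017365), np.float64(113.57485824764201)]
ballS [ 460.9 -111.3  175. ]
ballS [489.1 -40.9 175. ]
ballS [557.4 -69.5 175. ]
ballS [ 528.5 -137.7  175. ]
cS [508.9 -89.9 175. ]
ch [517.  16. 287.] [  6.8 104.3 112. ]
piv [586.1  70.1 135. ] tip [595.  155.4 130. ]
pivS [589.7  67.4 135. ] tipS [599.6 150.9 130. ]
elbow+ [526.3 147.2  90. ]
elbow- [ 499.8 -263.    90. ]
[ 169.8 -549.   238.7] [-0.   1.   0.1  0. ]
```

Emit:
{"op": "apply_moves", "data": {"moves": [[0.044, -0.032, 0, -9, 0.074], [0.088, -0.064, 0, -18, 0.074], [0.132, -0.096, 0, -27, 0.074], [0.176, -0.128, 0, -36, 0.074], [0.22, -0.16, 0, -45, 0.074], [0.264, -0.192, 0, -54, 0.074], [0.308, -0.224, 0, -63, 0.074], [0.352, -0.256, 0, -72, 0.074]]}}

```text
time: 1.2
ee_pos: [431.3, -199.3, 239.4]
ee_rot: [0.0, 0.71, 0.704, 0.0]
ft_force: [0.7, -0.5, 0.1]
finger_gap: 0.867
grasp_force: 0.0
```

```bash
cat >> h.py <<'E'
C=np.array([509.5,-89.])
def st():
    s=observe();w,x,y,z=s["ee_rot"];a=2*np.arctan2(y,x)
    R=np.array([[np.cos(a),np.sin(a)],[np.sin(a),-np.cos(a)]])  # cols tool x,y in world
    print("t",round(s["time"],2),"p",s["ee_pos"].round(1),"xang",np.degrees(a).round(1),"j",np.degrees(s["joint_positions"]).round(1),"F",s["ft_force"].round(2),"M",s["wrist_torque"].round(3),"gap",round(s["finger_gap"]*85.4,1))
    return s,R,np.degrees(a)
def rel(P):
    s,R,a=st();return R.T@(np.array(P)-s["ee_pos"][:2])
E
python3 -c "
from h import *
print(rel(C))"
```

```text
t 1.2 p [ 431.3 -199.3  239.4] xang 89.5 j [-39.1  -2.8 106.    0.   76.8 -38.6] F [ 0.7  -0.46  0.1 ] M [-0.009  0.011  0.039] gap 74.0
[110.97488008  77.12710631]
```

Emit:
{"op": "apply_moves", "data": {"moves": [[0.028, 0.019, 0, -10, 0.074], [0.056, 0.038, 0, -20, 0.074], [0.084, 0.058, 0, -30, 0.074], [0.111, 0.077, 0, -40, 0.074], [0.111, 0.077, 0, -50, 0.074], [0.111, 0.077, 0, -60, 0.074], [0.111, 0.077, 0, -70, 0.074], [0.111, 0.077, 0, -80, 0.074]]}}

```text
time: 2.2
ee_pos: [509.0, -90.8, 239.1]
ee_rot: [-0.0, 0.091, 0.996, 0.0]
ft_force: [-1.1, -0.1, -0.1]
finger_gap: 0.868
grasp_force: 0.0
```

Emit:
{"op": "apply_moves", "data": {"moves": [[0, 0, 0, -10, 0.074], [0, 0, 0, -20, 0.074], [0, 0, 0, -30, 0.074], [0, 0, 0, -40, 0.074], [0, 0, 0, -50, 0.074], [0, 0, 0, -60, 0.074], [0, 0, 0, -70, 0.074], [0, 0, 0, -70, 0.074]]}}

```text
time: 3.2
ee_pos: [509.0, -90.9, 239.1]
ee_rot: [-0.0, -0.493, 0.87, 0.0]
ft_force: [0.1, -0.3, -0.7]
finger_gap: 0.87
grasp_force: 0.0
```

```bash
python3 - <<'E'
from h import *
print(rel(C))
for n,(u,v,w,h,f) in {"scene":(190,150,190,150,4)}.items():
    c=read_camera(n);i=c["frame"][v:v+h,u:u+w,::-1]
    cv2.imwrite("pics/s1.png",cv2.resize(i,None,fx=f,fy=f,interpolation=cv2.INTER_CUBIC))
E
```

```text
t 3.2 p [509.  -90.9 239.1] xang 239.1 j [ -23.3    2.9  100.3   -0.    76.8 -172.4] F [ 0.1  -0.35 -0.7 ] M [0.007 0.029 0.002] gap 74.3
[-1.89698652  0.52457869]
```

View pics/s1.png

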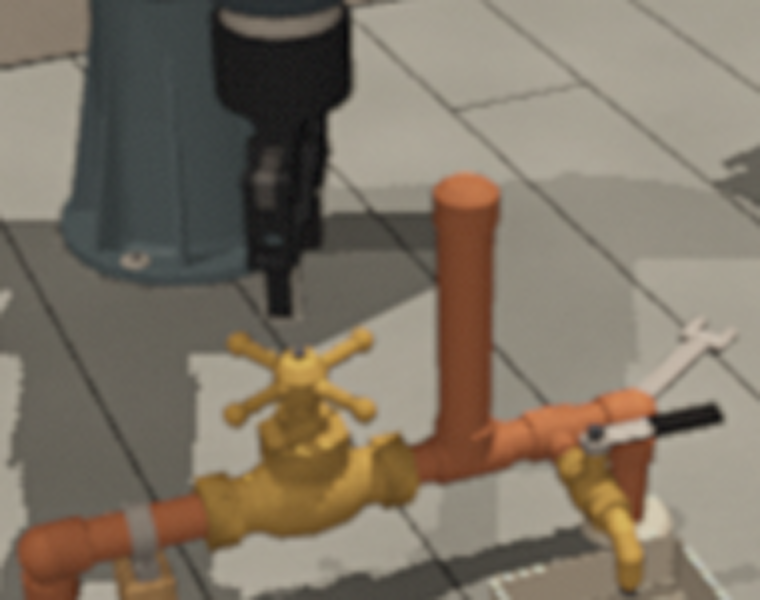

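The gripper hangs over the head, with its near fingertip at crop (278,315), which falls between two spokes. The rim and the chamber are both clear. I'll go down.

Emit:
{"op": "apply_moves", "data": {"moves": [[-0.002, 0.0005, 0.015, 0, 0.074], [-0.002, 0.0005, 0.03, 0, 0.074], [-0.002, 0.0005, 0.042, 0, 0.074], [-0.002, 0.0005, 0.05, 0, 0.074], [-0.002, 0.0005, 0.058, 0, 0.074], [-0.002, 0.0005, 0.065, 0, 0.074], [-0.002, 0.0005, 0.072, 0, 0.074], [-0.002, 0.0005, 0.079, 0, 0.074]]}}

```text
time: 4.25
ee_pos: [509.8, -89.0, 160.0]
ee_rot: [0.0, -0.494, 0.87, -0.0]
ft_force: [-0.7, 0.6, -0.1]
finger_gap: 0.866
grasp_force: 0.0
```

```bash
python3 - <<'E'
from h import *
print(rel(C))
for n,(u,v,w,h,f) in {"scene":(215,180,130,100,6)}.items():
    c=read_camera(n);i=c["frame"][v:v+h,u:u+w,::-1]
    cv2.imwrite("pics/s2.png",cv2.resize(i,None,fx=f,fy=f,interpolation=cv2.INTER_CUBIC))
E
```

```text
t 4.25 p [509.8 -89.  160. ] xang 239.2 j [ -23.1    8.1  104.5    0.    67.4 -172.2] F [-0.7   0.55 -0.14] M [ 0.001 -0.006  0.049] gap 73.9
[0.14828443 0.29144489]
```

View pics/s2.png

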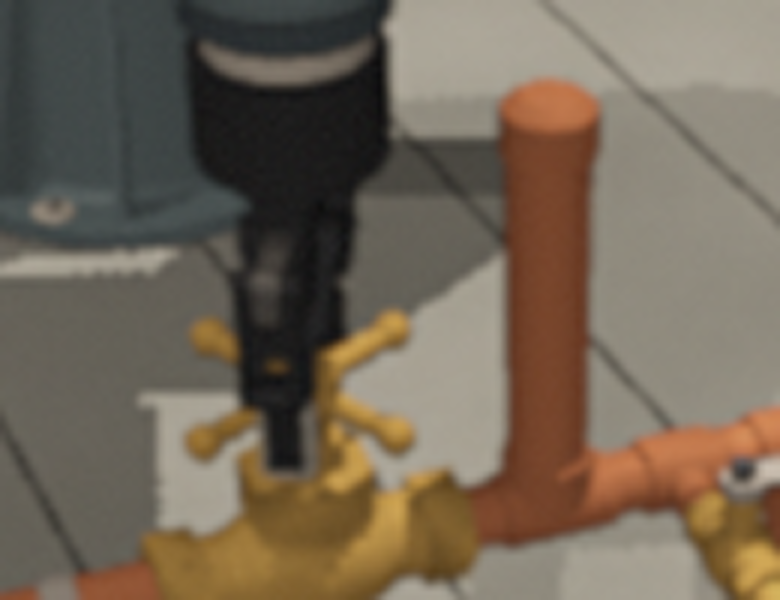

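The finger stands between two spokes at crop (285,440), with its tip below the spoke plane and no contact force. I'll start turning clockwise and watch the moment.

Emit:
{"op": "apply_moves", "data": {"moves": [[0, 0, 0, 3, 0.074], [0, 0, 0, 6, 0.074], [0, 0, 0, 9, 0.074], [0, 0, 0, 12, 0.074], [0, 0, 0, 15, 0.074], [0, 0, 0, 18, 0.074], [0, 0, 0, 21, 0.074], [0, 0, 0, 24, 0.074]]}}

```text
time: 5.3
ee_pos: [509.4, -89.3, 160.3]
ee_rot: [-0.0, -0.302, 0.953, -0.0]
ft_force: [-2.0, -1.4, 0.6]
finger_gap: 0.861
grasp_force: 3.2
```

```bash
python3 -c "
from h import *
print(rel(C))"
```

```text
t 5.3 p [509.4 -89.3 160.3] xang 215.1 j [-2.310e+01  8.000e+00  1.045e+02 -1.000e-01  6.750e+01 -1.482e+02] F [-1.98 -1.36  0.6 ] M [-0.169  0.235  0.229] gap 73.6
[-0.24415007  0.2116625 ]
```

Moment is +0.23 N m, which matches the gland drag. The seat is at least 162° of head turn from the start, so I can turn freely for a while.

Emit:
{"op": "apply_moves", "data": {"moves": [[0, 0, 0, 8, 0.074], [0, 0, 0, 16, 0.074], [0, 0, 0, 24, 0.074], [0, 0, 0, 32, 0.074], [0, 0, 0, 40, 0.074], [0, 0, 0, 48, 0.074], [0, 0, 0, 56, 0.074], [0, 0, 0, 64, 0.074]]}}

```text
time: 6.3
ee_pos: [510.5, -89.7, 160.5]
ee_rot: [0.001, 0.251, 0.968, -0.0]
ft_force: [3.1, -3.3, -3.9]
finger_gap: 0.868
grasp_force: 3.5
```

```bash
python3 -c "
from h import *
print(rel(C))"
```

```text
t 6.3 p [510.5 -89.7 160.5] xang 150.9 j [-23.1   8.1 104.4  -0.   67.4 -84. ] F [ 3.15 -3.28 -3.87] M [-0.383 -0.402  0.255] gap 74.1
[1.25519726 0.10718144]
```

Emit:
{"op": "apply_moves", "data": {"moves": [[0, 0, 0, 8, 0.074], [0, 0, 0, 16, 0.074], [0, 0, 0, 24, 0.074], [0, 0, 0, 32, 0.074], [0, 0, 0, 40, 0.074], [0, 0, 0, 48, 0.074], [0, 0, 0, 56, 0.074], [0, 0, 0, 62, 0.074]]}}

```text
time: 7.3
ee_pos: [510.5, -90.7, 160.7]
ee_rot: [0.002, 0.713, 0.701, -0.0]
ft_force: [1.6, -7.1, -1.9]
finger_gap: 0.866
grasp_force: 3.3
```

```bash
python3 -c "
from h import *
print(rel(C))"
```

```text
t 7.3 p [510.5 -90.7 160.7] xang 89.0 j [-2.310e+01  8.100e+00  1.044e+02 -1.000e-01  6.730e+01 -2.200e+01] F [ 1.62 -7.07 -1.91] M [-1.002 -0.321  0.283] gap 74.0
[ 1.73051681 -1.05742788]
```

Emit:
{"op": "apply_moves", "data": {"moves": [[-0.0015, 0, 0, 3, 0.074], [-0.0015, 0, 0, 6, 0.074], [-0.0015, 0, 0, 9, 0.074], [-0.0015, 0, 0, 12, 0.074], [-0.0015, 0, 0, 14, 0.074], [-0.0015, 0, 0, 16, 0.074], [-0.0015, 0, 0, 17, 0.074], [-0.0015, 0, 0, 18, 0.074]]}}

```text
time: 8.3
ee_pos: [509.9, -90.8, 160.5]
ee_rot: [0.0, 0.813, 0.582, 0.0]
ft_force: [1.5, -4.4, 0.4]
finger_gap: 0.862
grasp_force: 3.2
```

```bash
python3 -c "
from h import *
print(rel(C))"
```

```text
t 8.3 p [509.9 -90.8 160.5] xang 71.1 j [-23.2   8.1 104.4  -0.   67.5  -4.4] F [ 1.5  -4.45  0.38] M [-0.611 -0.234  0.255] gap 73.6
[ 1.58236439 -0.98612137]
```

Emit:
{"op": "apply_moves", "data": {"moves": [[0, 0, 0, 1.5, 0.074], [0, 0, 0, 3, 0.074], [0, 0, 0, 4.5, 0.074], [0, 0, 0, 6, 0.074], [0, 0, 0, 6, 0.074]]}}

```text
time: 8.93
ee_pos: [509.4, -90.2, 160.2]
ee_rot: [-0.0, 0.843, 0.538, -0.0]
ft_force: [0.6, -3.4, 1.1]
finger_gap: 0.866
grasp_force: 2.0
```

```bash
python3 -c "
from h import *
st()"
```

```text
t 8.93 p [509.4 -90.2 160.2] xang 65.1 j [-23.2   8.1 104.5   0.   67.5   1.6] F [ 0.56 -3.37  1.12] M [-0.518 -0.038  0.171] gap 73.9
```

Emit:
{"op": "apply_moves", "data": {"moves": [[0, 0, 0, 1.5, 0.074], [0, 0, 0, 3, 0.074], [0, 0, 0, 4.5, 0.074], [0, 0, 0, 6, 0.074]]}}

```text
time: 9.43
ee_pos: [509.5, -90.3, 160.2]
ee_rot: [-0.0, 0.87, 0.493, -0.0]
ft_force: [-0.7, -1.8, 1.6]
finger_gap: 0.865
grasp_force: 3.1
```

```bash
python3 -c "
from h import *
st()"
```

```text
t 9.43 p [509.5 -90.3 160.2] xang 59.1 j [-23.2   8.1 104.5   0.   67.5   7.7] F [-0.66 -1.79  1.6 ] M [-0.391  0.106  0.309] gap 73.8
```

Emit:
{"op": "apply_moves", "data": {"moves": [[0, 0, 0, 1.5, 0.074], [0, 0, 0, 3, 0.074], [0, 0, 0, 4.5, 0.074], [0, 0, 0, 6, 0.074]]}}

```text
time: 9.93
ee_pos: [509.5, -90.3, 160.2]
ee_rot: [-0.0, 0.895, 0.447, -0.0]
ft_force: [-0.6, -1.6, -0.1]
finger_gap: 0.867
grasp_force: 3.2
```

```bash
python3 -c "
from h import *
st()"
```

```text
t 9.93 p [509.5 -90.3 160.2] xang 53.1 j [-23.2   8.1 104.5   0.   67.5  13.7] F [-0.6  -1.64 -0.1 ] M [-0.284  0.223  0.278] gap 74.1
```

Emit:
{"op": "apply_moves", "data": {"moves": [[0, 0, 0, 1.5, 0.074], [0, 0, 0, 3, 0.074], [0, 0, 0, 4.5, 0.074], [0, 0, 0, 6, 0.074]]}}

```text
time: 10.42
ee_pos: [509.6, -90.4, 160.2]
ee_rot: [-0.0, 0.917, 0.399, -0.0]
ft_force: [-1.9, -1.6, 0.8]
finger_gap: 0.869
grasp_force: 3.2
```

```bash
python3 -c "
from h import *
st()"
```

```text
t 10.43 p [509.6 -90.4 160.2] xang 47.1 j [-23.2   8.1 104.5   0.   67.5  19.7] F [-1.87 -1.63  0.77] M [-0.252  0.192  0.229] gap 74.2
```

Emit:
{"op": "apply_moves", "data": {"moves": [[0, 0, 0, 1.5, 0.074], [0, 0, 0, 3, 0.074], [0, 0, 0, 4.5, 0.074], [0, 0, 0, 6, 0.074]]}}

```text
time: 10.92
ee_pos: [509.6, -90.4, 160.2]
ee_rot: [-0.0, 0.936, 0.351, -0.0]
ft_force: [-2.5, 0.7, 1.0]
finger_gap: 0.868
grasp_force: 3.2
```

```bash
python3 -c "
from h import *
st()"
```

```text
t 10.93 p [509.6 -90.4 160.2] xang 41.1 j [-23.2   8.1 104.5   0.   67.5  25.7] F [-2.45  0.74  0.95] M [-0.111  0.257  0.308] gap 74.1
```

Emit:
{"op": "apply_moves", "data": {"moves": [[0, 0, 0, 1.5, 0.074], [0, 0, 0, 3, 0.074], [0, 0, 0, 4.5, 0.074], [0, 0, 0, 6, 0.074]]}}

```text
time: 11.42
ee_pos: [509.7, -90.4, 160.3]
ee_rot: [-0.0, 0.954, 0.301, -0.0]
ft_force: [-1.4, -1.1, -0.3]
finger_gap: 0.87
grasp_force: 3.2
```

```bash
python3 -c "
from h import *
st()"
```

```text
t 11.43 p [509.7 -90.4 160.3] xang 35.1 j [-23.2   8.1 104.4   0.   67.5  31.7] F [-1.44 -1.13 -0.29] M [-0.063  0.173  0.246] gap 74.3
```

Emit:
{"op": "apply_moves", "data": {"moves": [[0, 0, 0, 1.5, 0.074], [0, 0, 0, 3, 0.074], [0, 0, 0, 4.5, 0.074], [0, 0, 0, 6, 0.074]]}}

```text
time: 11.92
ee_pos: [509.6, -90.4, 160.3]
ee_rot: [-0.0, 0.968, 0.251, -0.0]
ft_force: [-1.3, 0.7, 0.0]
finger_gap: 0.867
grasp_force: 5.2
```

```bash
python3 -c "
from h import *
st()"
```

```text
t 11.93 p [509.6 -90.4 160.3] xang 29.1 j [-23.2   8.1 104.4  -0.   67.5  37.7] F [-1.32  0.68  0.01] M [-0.033  0.253  0.429] gap 74.1
```

The moment has risen to 0.43 N m, so the washer is on the seat. I'll turn a few more degrees gently and hold.

Emit:
{"op": "apply_moves", "data": {"moves": [[0, 0, 0, 0.7, 0.074], [0, 0, 0, 1.4, 0.074], [0, 0, 0, 2, 0.074], [0, 0, 0, 2, 0.074]]}}

```text
time: 12.42
ee_pos: [509.6, -90.4, 160.3]
ee_rot: [-0.0, 0.972, 0.235, -0.0]
ft_force: [-2.6, -0.4, 0.6]
finger_gap: 0.867
grasp_force: 5.2
```

```bash
python3 -c "
from h import *
print(st()[0]['grasp_force'])"
```

```text
t 12.43 p [509.6 -90.4 160.3] xang 27.2 j [-23.2   8.1 104.5   0.   67.5  39.6] F [-2.59 -0.44  0.64] M [-0.059  0.382  0.398] gap 74.1
5.19279597356217
```

Emit:
{"op": "apply_moves", "data": {"moves": [[0, 0, 0, 0.7, 0.074], [0, 0, 0, 1.4, 0.074], [0, 0, 0, 2, 0.074]]}}

```text
time: 12.8
ee_pos: [509.6, -90.5, 160.3]
ee_rot: [-0.0, 0.976, 0.218, -0.0]
ft_force: [-2.8, -1.0, -0.0]
finger_gap: 0.866
grasp_force: 6.6
```

```bash
python3 -c "
from h import *
print(st()[0]['grasp_force'])"
```

```text
t 12.8 p [509.6 -90.5 160.3] xang 25.1 j [-23.2   8.1 104.5  -0.   67.5  41.6] F [-2.76 -1.02 -0.  ] M [-0.027  0.384  0.519] gap 73.9
6.550750272581354
```

Emit:
{"op": "apply_moves", "data": {"moves": [[0, 0, 0, 0.8, 0.074], [0, 0, 0, 1.6, 0.074], [0, 0, 0, 1.6, 0.074]]}}

```text
time: 13.18
ee_pos: [509.6, -90.4, 160.3]
ee_rot: [-0.0, 0.979, 0.204, -0.0]
ft_force: [-2.4, -0.0, -0.0]
finger_gap: 0.867
grasp_force: 6.3
```

```bash
python3 -c "
from h import *
print(st()[0]['grasp_force'])"
```

```text
t 13.18 p [509.6 -90.4 160.3] xang 23.6 j [-23.2   8.1 104.4   0.   67.5  43.2] F [-2.4  -0.01 -0.05] M [0.021 0.392 0.468] gap 74.0
6.273462263052352
```

Emit:
{"op": "apply_moves", "data": {"moves": [[0, 0, 0, 0.8, 0.074], [0, 0, 0, 1.6, 0.074], [0, 0, 0, 1.6, 0.074], [0, 0, 0, 1.6, 0.074]]}}

```text
time: 13.68
ee_pos: [509.6, -90.5, 160.3]
ee_rot: [-0.0, 0.982, 0.191, -0.0]
ft_force: [-2.8, -0.3, -0.4]
finger_gap: 0.865
grasp_force: 6.7
```

```bash
python3 -c "
from h import *
print(st()[0]['grasp_force'])"
```

```text
t 13.68 p [509.6 -90.5 160.3] xang 22.0 j [-23.2   8.1 104.4   0.   67.5  44.8] F [-2.75 -0.34 -0.36] M [0.029 0.486 0.516] gap 73.9
6.737657559569925
```

Emit:
{"op": "apply_moves", "data": {"moves": [[0, 0, 0, 0.8, 0.074], [0, 0, 0, 1.6, 0.074], [0, 0, 0, 2.2, 0.074], [0, 0, 0, 2.2, 0.074]]}}

```text
time: 14.18
ee_pos: [509.6, -90.4, 160.3]
ee_rot: [-0.0, 0.985, 0.172, -0.0]
ft_force: [-2.8, 0.4, 0.8]
finger_gap: 0.866
grasp_force: 7.8
```

```bash
python3 -c "
from h import *
print(st()[0]['grasp_force'])"
```

```text
t 14.18 p [509.6 -90.4 160.3] xang 19.8 j [-23.2   8.1 104.5  -0.   67.5  47. ] F [-2.75  0.36  0.75] M [0.101 0.494 0.589] gap 74.0
7.820579241415544
```

Emit:
{"op": "apply_moves", "data": {"moves": [[0, 0, 0, 0.6, 0.074], [0, 0, 0, 1.2, 0.074], [0, 0, 0, 1.2, 0.074], [0, 0, 0, 1.2, 0.074], [0, 0, 0, 1.2, 0.074], [0, 0, 0, 1.2, 0.074]]}}

```text
time: 14.92
ee_pos: [509.6, -90.5, 160.2]
ee_rot: [-0.0, 0.987, 0.161, -0.0]
ft_force: [-4.1, 0.4, -0.7]
finger_gap: 0.869
grasp_force: 8.2
```

```bash
python3 -c "
from h import *
print(st()[0]['grasp_force'])"
```

```text
t 14.93 p [509.6 -90.5 160.2] xang 18.6 j [-23.2   8.1 104.5  -0.   67.5  48.2] F [-4.15  0.43 -0.72] M [0.138 0.583 0.691] gap 74.2
8.187136897540768
```

It has been held at about 0.66 N m. I'll hold briefly more, back off, and lift clear.

Emit:
{"op": "apply_moves", "data": {"moves": [[0, 0, 0, 0, 0.074], [0, 0, 0, 0, 0.074], [0, 0, 0, -4, 0.074], [0, 0, 0, -10, 0.074], [0, 0, 0, -18, 0.074], [0, 0, 0, -22, 0.074], [0, 0, 0, -22, 0.074]]}}

```text
time: 15.8
ee_pos: [510.8, -90.9, 160.9]
ee_rot: [0.001, 0.938, 0.346, 0.001]
ft_force: [-1.0, -0.1, 0.4]
finger_gap: 0.865
grasp_force: 0.0
```

```bash
python3 -c "
from h import *
print(st()[0]['grasp_force'])"
```

```text
t 15.8 p [510.8 -90.9 160.9] xang 40.5 j [-23.2   8.1 104.4   0.   67.4  26.3] F [-1.   -0.15  0.42] M [-0.035  0.02   0.026] gap 73.9
0.0
```

The hand is free: grasp force 0 and moment about 0. I'll lift above the chamber and go to the lever.

Emit:
{"op": "apply_moves", "data": {"moves": [[0, 0, -0.015, 0, 0.074], [0, 0, -0.035, 0, 0.074], [0, 0, -0.06, 0, 0.074], [0, 0, -0.09, 0, 0.06], [0, 0, -0.12, 0, 0.04], [0, 0, -0.145, 0, 0.02], [0, 0, -0.16, 0, 0.0], [0, 0, -0.16, -8, 0.0]]}}

```text
time: 16.8
ee_pos: [510.4, -90.7, 322.5]
ee_rot: [0.001, 0.911, 0.412, 0.001]
ft_force: [-0.4, -0.3, 0.0]
finger_gap: 0.0
grasp_force: 0.0
```

```bash
python3 - <<'E'
from h import *
print(rel((561.7,134.5)))
c=read_camera("top");i=c["frame"][180:300,255:415,::-1]
cv2.imwrite("pics/t3.png",cv2.resize(i,None,fx=5,fy=5,interpolation=cv2.INTER_CUBIC))
E
```

```text
t 16.8 p [510.4 -90.7 322.5] xang 48.7 j [-23.2  -0.6  94.2   0.   86.1  18.1] F [-0.38 -0.33  0.01] M [ 0.005 -0.006  0.029] gap 0.0
[ 203.05713728 -110.0945531 ]
```

Emit:
{"op": "apply_moves", "data": {"moves": [[0.028, -0.015, 0, -9, 0], [0.056, -0.03, 0, -18, 0], [0.084, -0.045, 0, -27, 0], [0.112, -0.06, 0, -36, 0], [0.14, -0.075, 0, -45, 0], [0.168, -0.09, 0, -54, 0], [0.19, -0.103, 0, -63, 0], [0.203, -0.11, 0, -72, 0]]}}

```text
time: 17.85
ee_pos: [561.4, 135.9, 320.0]
ee_rot: [-0.0, 0.494, 0.869, -0.0]
ft_force: [-0.1, 0.1, 0.0]
finger_gap: -0.004
grasp_force: 0.0
```

Emit:
{"op": "apply_moves", "data": {"moves": [[0, 0, 0, -9, 0], [0, 0, 0.02, -18, 0], [0, 0, 0.04, -27, 0], [0, 0, 0.06, -36, 0], [0, 0, 0.08, -45, 0], [0, 0, 0.1, -53, 0], [0, 0, 0.12, -53, 0], [0, 0, 0.12, -53, 0]]}}

```text
time: 18.85
ee_pos: [560.1, 134.5, 198.4]
ee_rot: [-0.002, 0.057, 0.998, -0.0]
ft_force: [0.0, -0.1, -0.3]
finger_gap: 0.003
grasp_force: 0.0
```

```bash
python3 - <<'E'
from h import *
print(rel((561.7,134.5)))
T=read_camera("top");S=read_camera("scene")
t=cv2.resize(T["frame"][195:285,255:375,::-1],None,fx=5,fy=5,interpolation=cv2.INTER_CUBIC)
s=cv2.resize(S["frame"][200:310,290:410,::-1],None,fx=5,fy=5,interpolation=cv2.INTER_CUBIC)[:450]
cv2.imwrite("pics/l1.png",cv2.resize(np.hstack([t,s]),(800,300)))
E
```

```text
t 18.85 p [560.1 134.5 198.4] xang 173.5 j [  1.7  12.9  94.    0.   73.4 -81.8] F [ 0.04 -0.06 -0.33] M [-0.034 -0.009 -0.02 ] gap 0.2
[-1.56921107  0.19599197]
```

View pics/l1.png

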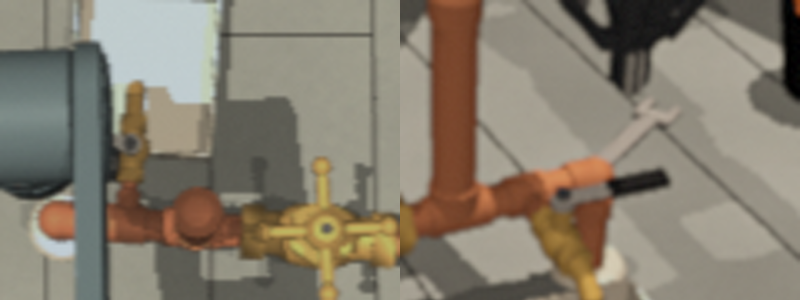

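The shut fingers hang on the robot side of the lever, at right-half (632,80), and the lever grip is at (640,180). The capstan head has turned, with its hub at left-half (326,229). I'll lower to lever height.

Emit:
{"op": "apply_moves", "data": {"moves": [[0, 0, 0.015, 0, 0], [0, 0, 0.03, 0, 0], [0, 0, 0.042, 0, 0], [0, 0, 0.053, 0, 0], [0, 0, 0.062, 0, 0], [0, 0, 0.069, 0, 0], [0, 0, 0.069, 0, 0]]}}

```text
time: 19.82
ee_pos: [561.2, 134.5, 130.7]
ee_rot: [-0.001, 0.056, 0.998, -0.0]
ft_force: [0.0, 0.5, -0.2]
finger_gap: 0.002
grasp_force: 0.0
```

```bash
cat >> h.py <<'E'
P=np.array([587.,69.5])
def arc(th0,th1,n,d,r=62):
    s,R,a=st()
    for th in np.linspace(th0,th1,n):
        t=np.radians(th);u=np.array([np.cos(t),np.sin(t)]);w=P+r*u+d*np.array([-u[1],u[0]])
        turn=(a-(th+90)+180)%360-180
        print(th.round(1),(R.T@(w-s["ee_pos"][:2])).round(1),turn.round(1))
E
python3 -c "
from h import *
arc(80,10,8,19.5)"
```

```text
t 19.82 p [561.2 134.5 130.7] xang 173.6 j [  1.7  17.5  96.8   0.   65.7 -81.9] F [ 0.03  0.48 -0.16] M [-0.    -0.019 -0.029] gap 0.1
80.0 [-17.3   1.4] 3.6
70.0 [-28.5   3.1] 13.6
60.0 [-39.9   2.9] 23.6
50.0 [-51.    0.7] 33.6
40.0 [-61.5  -3.4] 43.6
30.0 [-71.2  -9.2] 53.6
20.0 [-79.8 -16.7] 63.6
10.0 [-86.9 -25.5] 73.6
```

Emit:
{"op": "apply_moves", "data": {"moves": [[-0.006, 0.0005, 0.003, 0, 0], [-0.012, 0.001, 0.003, 2, 0], [-0.0175, 0.0015, 0.003, 3.5, 0], [-0.023, 0.0025, 0.003, 8.5, 0], [-0.0285, 0.003, 0.003, 13.5, 0], [-0.034, 0.003, 0.003, 18.5, 0], [-0.04, 0.003, 0.003, 23.5, 0]]}}

```text
time: 20.7
ee_pos: [601.4, 133.1, 128.3]
ee_rot: [-0.001, 0.26, 0.966, -0.0]
ft_force: [-3.9, -0.4, 0.9]
finger_gap: -0.003
grasp_force: 1.7
```

```bash
python3 -c "
from h import *
arc(60,10,11,19.5)"
```

```text
t 20.7 p [601.4 133.1 128.3] xang 149.9 j [  1.5  22.1  90.9   0.   67.  -58.4] F [-3.89 -0.44  0.94] M [ 0.054  0.581 -0.038] gap -0.3
60.0 [ 0.2 -0.3] -0.1
55.0 [-5.3  1.1] 4.9
50.0 [-10.9   2.1] 9.9
45.0 [-16.5   2.6] 14.9
40.0 [-22.2   2.7] 19.9
35.0 [-27.9   2.2] 24.9
30.0 [-33.4   1.2] 29.9
25.0 [-38.9  -0.3] 34.9
20.0 [-44.2  -2.2] 39.9
15.0 [-49.4  -4.6] 44.9
10.0 [-54.3  -7.4] 49.9
```

Contact force is 3.9 N, which matches the lever's rubbing. I'll keep swinging.

Emit:
{"op": "apply_moves", "data": {"moves": [[-0.0055, 0.001, 0, 5, 0], [-0.011, 0.002, 0, 10, 0], [-0.0165, 0.0025, 0, 15, 0], [-0.022, 0.0025, 0, 20, 0], [-0.028, 0.002, 0, 25, 0], [-0.0335, 0.001, 0, 30, 0], [-0.039, -0.0005, 0, 35, 0], [-0.0445, -0.002, 0, 40, 0]]}}

```text
time: 21.7
ee_pos: [638.9, 109.5, 128.1]
ee_rot: [-0.001, 0.575, 0.818, -0.0]
ft_force: [-2.6, 2.6, -0.0]
finger_gap: 0.006
grasp_force: 1.5
```

```bash
python3 -c "
from h import *
arc(20,-8,8,19.5)"
```

```text
t 21.7 p [638.9 109.5 128.1] xang 109.9 j [ -0.8  25.8  85.8   0.   68.5 -20.6] F [-2.57  2.56 -0.05] M [ 0.361  0.423 -0.009] gap 0.5
20.0 [-0.3 -0.5] -0.1
16.0 [-4.7  0.8] 3.9
12.0 [-9.1  1.7] 7.9
8.0 [-13.6   2.3] 11.9
4.0 [-18.2   2.5] 15.9
0.0 [-22.7   2.5] 19.9
-4.0 [-27.2   2.2] 23.9
-8.0 [-31.7   1.5] 27.9
```

Emit:
{"op": "apply_moves", "data": {"moves": [[-0.0035, 0.0005, 0, 3, 0], [-0.007, 0.001, 0, 6, 0], [-0.0105, 0.002, 0, 9, 0], [-0.0135, 0.0025, 0, 12, 0], [-0.016, 0.0025, 0, 14, 0], [-0.018, 0.0025, 0, 16, 0], [-0.0205, 0.0025, 0, 18, 0]]}}

```text
time: 22.58
ee_pos: [648.8, 90.9, 128.1]
ee_rot: [-0.0, 0.695, 0.719, 0.0]
ft_force: [0.8, 2.8, -2.8]
finger_gap: -0.003
grasp_force: 1.7
```

```bash
python3 -c "
from h import *
arc(2,-8,6,19.5)"
```

```text
t 22.57 p [648.8  90.9 128.1] xang 92.0 j [-2.4 26.6 84.7  0.  68.7 -4.4] F [ 0.81  2.82 -2.84] M [ 0.601 -0.127  0.015] gap -0.2
2.0 [ 0.3 -0.5] -0.0
0.0 [-1.9  0.2] 2.0
-2.0 [-4.1  0.7] 4.0
-4.0 [-6.3  1.2] 6.0
-6.0 [-8.5  1.6] 8.0
-8.0 [-10.8   2. ] 10.0
```

Emit:
{"op": "apply_moves", "data": {"moves": [[-0.0006, 0, 0, 0.5, 0], [-0.0012, 0, 0, 1, 0], [-0.0018, 0, 0, 1.5, 0], [-0.0024, 0.0005, 0, 2, 0], [-0.003, 0.0005, 0, 2.5, 0], [-0.0036, 0.0005, 0, 3, 0], [-0.0042, 0.0005, 0, 3.5, 0], [-0.0046, 0.0005, 0, 4, 0]]}}

```text
time: 23.58
ee_pos: [649.6, 86.1, 128.5]
ee_rot: [0.0, 0.719, 0.695, 0.0]
ft_force: [3.4, 3.5, -0.6]
finger_gap: -0.002
grasp_force: 1.9
```

```bash
python3 -c "
from h import *
st()"
```

```text
t 23.57 p [649.6  86.1 128.5] xang 88.0 j [-2.8 26.5 84.7  0.  68.7 -0.9] F [ 3.39  3.51 -0.64] M [ 0.592 -0.429 -0.028] gap -0.1
```

Still rubbing at about 3.5 N, so the stop isn't reached. I'll creep on.

Emit:
{"op": "apply_moves", "data": {"moves": [[-0.0006, 0, 0, 0.5, 0], [-0.0012, 0, 0, 1, 0], [-0.0018, 0, 0, 1.5, 0], [-0.0024, 0, 0, 2, 0]]}}

```text
time: 24.08
ee_pos: [649.5, 84.5, 128.5]
ee_rot: [-0.0, 0.731, 0.682, 0.001]
ft_force: [4.7, 6.8, -0.3]
finger_gap: 0.001
grasp_force: 4.0
```

```bash
python3 -c "
from h import *
st()"
```

```text
t 24.07 p [649.5  84.5 128.5] xang 86.0 j [-3.  26.5 84.8  0.1 68.7  0.9] F [ 4.74  6.8  -0.28] M [ 1.278 -0.68   0.044] gap 0.1
```

Emit:
{"op": "apply_moves", "data": {"moves": [[-0.0004, 0, 0, 0, 0], [-0.0008, 0, 0, 0, 0], [-0.0012, 0, 0, 0, 0], [-0.0012, 0, 0, 0, 0]]}}

```text
time: 24.58
ee_pos: [649.5, 84.4, 128.5]
ee_rot: [-0.001, 0.731, 0.683, 0.001]
ft_force: [4.9, 9.7, -0.3]
finger_gap: 0.001
grasp_force: 5.2
```

```bash
python3 -c "
from h import *
st()"
```

```text
t 24.57 p [649.5  84.4 128.5] xang 86.1 j [-3.  26.5 84.8  0.2 68.7  0.8] F [ 4.87  9.7  -0.32] M [ 1.675 -0.738  0.006] gap 0.1
```

The TCP no longer advances while the force climbs to 9.7 N, so the lever is at its stop. I'll back off and lift.

Emit:
{"op": "apply_moves", "data": {"moves": [[0.004, 0, 0, 0, 0], [0.015, 0, 0, 0, 0], [0.035, 0, 0, 0, 0], [0.035, 0, -0.03, 0, 0], [0.035, 0, -0.07, 0, 0], [0.035, 0, -0.11, 0, 0], [0.05, 0, -0.15, 0, 0], [0.09, 0, -0.17, 0, 0]]}}

```text
time: 25.58
ee_pos: [656.2, 172.4, 301.7]
ee_rot: [0.001, 0.732, 0.682, 0.001]
ft_force: [0.6, 0.2, -0.6]
finger_gap: -0.001
grasp_force: 0.0
```

Emit:
{"op": "apply_moves", "data": {"moves": [[0.05, 0, 0, 0, 0], [0.1, 0, 0, 0, 0], [0.15, 0, 0, 0, 0], [0.15, 0, 0, 0, 0]]}}

```text
time: 26.08
ee_pos: [663.9, 327.0, 297.4]
ee_rot: [-0.001, 0.729, 0.684, -0.0]
ft_force: [-1.0, -0.1, 0.4]
finger_gap: -0.0
grasp_force: 0.0
```

```bash
python3 - <<'E'
from h import *
st()
T=read_camera("top");S=read_camera("scene")
t=cv2.resize(T["frame"][165:285,240:430,::-1],(760,480),interpolation=cv2.INTER_CUBIC)[:,:400]
s=cv2.resize(S["frame"][190:330,290:407,::-1],(400,480),interpolation=cv2.INTER_CUBIC)
cv2.imwrite("pics/f.png",np.hstack([t,s]))
E
```

```text
t 26.07 p [663.9 327.  297.4] xang 86.4 j [17.  29.6 60.5  0.  90.  20.7] F [-1.05 -0.08  0.39] M [-0.111  0.003  0.014] gap -0.0
```

View pics/f.png

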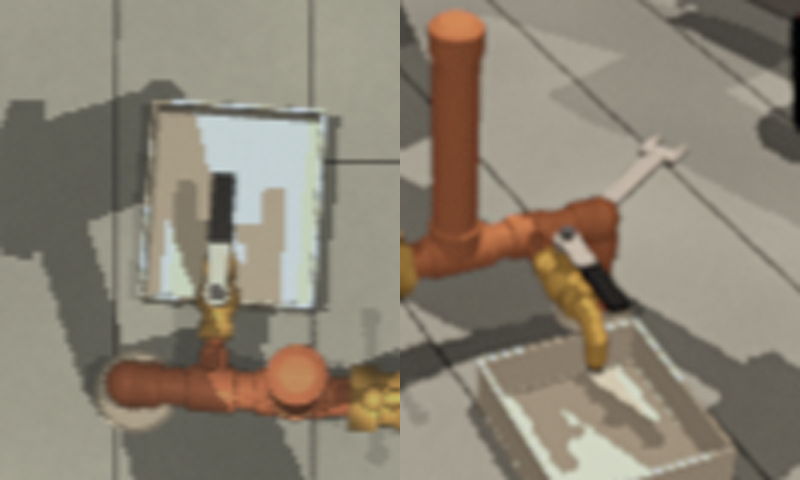

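The lever, from (217,290) to (223,175) on the left half, lies in line with the branch and over the spout. The tub is where it was, and the hand touches nothing. Handing in.

```bash
python3 -c "
from rig import *
print(job_done())"
```

```text
the job is handed in; nothing more can be done
None
```

The stop tap is nipped shut at about 0.66 N m and was held there. After that the drain cock lever was swung to its stop, fully open, and the hand was withdrawn touching nothing; the job was handed in at about 26 s (no verdict was returned).

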